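# Flip the in-use marker of a staining dish

### The job

Two glass staining dishes stand on the bench, each with a flip-over marker right in front of it. Mark the dish that has the stain vial standing in it: with the fingertips only, gently flip its marker's metal tag all the way over its pivot so that it lies flat on the other side and shows its other face. Pick nothing up, do not shift or tip the marker, and leave the other marker, the dishes and everything else as they stand.

Things in the scene. Friction and masses are not known exactly. Their poses are not given: they have to be found in the camera images.
- stand_vial: Marker of the dish with the vial: loose, steel, about 0.95 kg; base plate 100 (x) x 150 (y) x 14 mm, origin at the centre of its underside, z up; the dish is about 140 mm off on its +x side. Posts 9 mm thick, 85 high, at x = +-42 (76 mm clear between) carry the pivot, along x, 75 mm above the bench. Rests 36 (x) x 8 (y) mm, 72 high, at y = +-54, hold the tag flat on either side.
- tag_vial (a joint): Angle of its tag, rad: 0 = flat towards the stand's +y (starts at 0 to 0.15), 1.57 upright, 3.14 = flat towards -y, other face up (hard stops at 0, 3.14). Tag: 5 mm plate, 60 mm wide, reaching 62 mm from the pivot; a tail 32 mm wide sticks out 37 mm on the opposite side: pressed down (2 to 3 N) it raises the tag. Stiff hinge, about 0.05 N m: the tag stays at any angle and never falls by itself.
- tag_vial_pivot (a point): Middle of that marker's pivot rod (6 mm radius), 75 mm above the bench; axes as the stand's (x along the pivot, z up).
- tag_vial_edge (a point): Middle of the outer edge of that tag, 62 mm from the pivot axis; moves with the tag. The tag shows a straight bar on its upper face at the start, a round disc on the other face.
- tag_vial_tail (a point): Point on the face of that tag's tail, 26 mm from the pivot axis; it faces up at the start; moves with the tag.
- stand_empty: The other marker, of the empty dish: same shape, size and axes. Leave it alone.
- tag_empty (a joint): Angle of the other marker's tag, same meaning; to stay as it is (0 to 0.15 at the start).
- dish_vial: Round open glass dish, 100 mm across the rim, 55 mm high, floor 5 mm thick, in which the vial stands; origin at the centre of its underside.
- dish_empty: Same dish with nothing in it.
- vial: Small glass stain vial with dark contents, 27 mm across, 70 mm high, standing upright in one dish; origin at the centre of its underside.
- cap: Black screw cap lying on the bench between the two markers, 33 mm across, 16 mm high; origin at its underside.
- reagent: Amber bottle, 52 mm across, 85 mm high; origin at its underside.
- jar: White jar, 48 mm across, 60 mm high; origin at its underside.
- beaker: Empty glass beaker, 68 mm across, 85 mm high, behind the dishes; origin at its underside.
- pen: White pen, 125 mm long, 12 mm thick, lying flat on the bench at the left; origin at the middle of its underside.
Mind the look-alikes: they are no part of the job. Of the things that look like the vial, the smallest one is meant. What is shaped like the stand_vial but purple is not meant.

How it is judged (in metres and radians):
At the end, for the whole second after the job is handed in: The tag of the marker before the vial's dish lies within 0.14 rad (8 degrees) of flat on its other side, at rest; the other tag is below 0.3 rad; the flipped marker is level and within 30 mm of its start; the vial stands upright in its dish (value of joint tag_vial above 3 rad and velocity of joint tag_vial between -0.05 and 0.05 rad/s and value of joint tag_empty below 0.3 rad and distance of stand_vial from where it was at the start of the episode below 0.03 m and angle between stand_vial's own z axis and vertical below 0.05 rad and linear speed of stand_vial below 0.02 m/s and horizontal distance between vial and dish_vial below 0.04 m and angle between vial's own z axis and vertical below 0.2 rad); the robot touches nothing.
It fails at once if the marker is shifted by more than 30 mm, lifted, or tipped by more than 0.2 rad (distance of stand_vial from where it was at the start of the episode above 0.03 m or height (world z) of stand_vial above 0.012 m or angle between stand_vial's own z axis and vertical above 0.2 rad).
It fails at once if the marker is pressed or pinched with more than 35 N (contact force between the fingers and stand_vial above 35 N).
It fails at once if the other marker is moved (20 mm) or its tag raised beyond 0.4 rad (distance of stand_empty from where it was at the start of the episode above 0.02 m or value of joint tag_empty above 0.4 rad).
It fails at once if a dish or the vial is moved by more than 20 mm (distance of any of dish_vial, dish_empty, vial from where it was at the start of the episode above 0.02 m).
It fails at once if something else on the bench is moved by more than 20 mm (distance of any of cap, reagent, jar, beaker, pen from where it was at the start of the episode above 0.02 m).
It also fails if it takes over 38 s, if anything falls off the work surface, if the arm or the gripper's body presses on something with over 40 N, if the wrist force passes 120 N, or if a joint passes its speed limit or range.

### The arm

A 7-joint arm with a two-finger parallel gripper is mounted at the origin on the work surface. World frame = base frame: x ahead of the robot, y to its left, z up, the work surface at z = 0. Lengths are in m, angles in degrees, forces in N, time in s.
With the tool pointing down it reaches from about 0.35 to 0.9 m from the base axis. Payload 19.9 kg.
Tool frame: the origin (TCP) lies at the very end of the fingers, on their centre line; the grasp point (between the pads) lies 19 mm behind it (robot.pinch_z is the z of the grasp point in the tool frame, in m); z points along the fingers, x is the direction in which the jaws open and shut, and the axes are right-handed (so a half turn about z gives the same grasp; the last joint's range is limited). The gripper opens to 94 mm and grips with 3 to 60 N. Pads are 16 mm wide; open, the fingers measure 119 mm over their backs; the gripper's body (75 mm by 177 mm) begins 78 mm behind the grasp point.
Start: joints at [-73.539, 23.915, -0.59, 92.452, 0.269, 63.638, -3.037], TCP at [0.202, 0.592, 0.205] pointing down, gripper open.
Joint ranges: [-161.28, 161.28], [-22.2, 115.67], [-73.04, 71.86], [3.21, 147.25], [-68.34, 248.33], [10.77, 114.83], [-161.83, 161.83]. Speed limits (degrees/s): [108.29, 108.29, 136.94, 136.94, 172.46, 172.46, 172.46].

### API

Orientations are given as a 3x3 rotation matrix whose columns are the frame's x, y, z axes.
In Python, from station import robot, optics, order gives the robot as it stands.
- The arm moves only by the shell command python3 -m pendant 'ROWS' [FORCE]. ROWS is JSON, a list of rows, each an object of numbers: "x", "y", "z": the shift along the tool's x, y, z in mm; "wx", "wy", "wz": the turn, a rotation vector about the tool's x, y, z in rad; "hand": the closure, from 0 (fully open) to 1 (shut). A call has 1 to 12 rows; each row is the pose to reach, as a shift and turn from the pose measured when the call began, along the tool's axes at that moment; what a row does not reach only later rows make up. A row lasts 1/8 s, in which the tool goes at most 62.5 mm and 10.7 degrees, less where a joint would pass 70% of its speed; a pose out of reach is approached as far as the arm can. A call with a gripper value outside its range is refused whole. The fingers move at their own pace and stop on an object; FORCE is the grip in N (left out, the last holds). Time passes only in rows, so rows that repeat a pose let the fingers close. It gives the time, the measured TCP pose, the force and the opening at its end, in the units of the state.
- robot.get_obs(): the state, without advancing time (a new reading comes with each control period).
- optics.capture(name): name is "scene" or "top" or "wrist"; returns the picture (384x512x3 uint8, red, green, blue); there is no depth.
- optics.get_calibration(name): a dict with "fx", "fy", "cx", "cy" (pixels), "R" (3x3) and "t" (3): a world point X has camera coordinates R X + t; the wrist camera has in their place "mount" (4x4, takes a point from camera to tool coordinates, whose origin is the TCP and whose axes are the tool frame's). Camera axes: x right, y down, z forward; pixel columns grow to the right and rows downward; lengths in m; the calibration is good to about 2 mm. The wrist camera is an equidistant fisheye: a pixel r from the principal point sees the ray r / f radians off the axis. A picture is of the moment at which its call begins: read the wrist's pose just before it. get_calibration takes no time and is no camera call.
- order.hand_in(): hands the job in, once; it reports no verdict.
The state is a dict: "clock": time; "qpos": joint angles; "qvel": joint speeds; "tau": joint torques, N m; "ee_pos": TCP position; "ee_rot": TCP orientation; "ft_force": force on the tool from outside, world axes, zero at the start; "wrist_torque": the same for the moment, N m; "gripper_width": finger opening in m.
Only numpy, scipy, OpenCV 4.12 (cv2) and the standard library are available. Lean on these libraries where they do the work, as an engineer would, in place of code of your own. Each camera call takes 0.05 s, during which the arm holds its last target. There are 200 camera calls.

## Working session

There is one attempt and no reset: what is moved stays moved. The work goes in short steps, Python scripts to look and compute and a shell command to move; the robot and the scene stay as the last step left them, time stands still between calls to the robot, and variables do not carry over. Pictures are saved under pics/ and viewed, about 8 in all and at most 12, crops included, and the job is handed in when it is done.

```bash
mkdir -p pics; ls
python3 - <<'E'
from station import robot, optics
import cv2,numpy as np
o=robot.get_obs();print({k:np.round(v,3).tolist() for k,v in o.items()})
for n in("scene","top"):
    im=optics.capture(n);cv2.imwrite(f"pics/{n}0.png",im[:,:,::-1])
    print(n,optics.get_calibration(n))
print(optics.get_calibration("wrist"))
E
```

```text
pics
{'clock': 0.0, 'qpos': [-73.54, 23.948, -0.59, 92.487, 0.27, 63.641, -3.037], 'qvel': [0.048, 0.049, -0.034, 0.129, 0.09, -0.021, 0.009], 'tau': [0.002, -85.124, 0.64, -42.6, -0.049, 0.019, 0.0], 'ee_pos': [0.202, 0.591, 0.205], 'ee_rot': [[0.323, 0.946, -0.0], [0.946, -0.323, -0.001], [-0.001, 0.0, -1.0]], 'ft_force': [-0.532, 1.121, 0.144], 'wrist_torque': [-0.032, 0.013, 0.01], 'gripper_width': 0.094}
scene {'fx': 391.0351729211456, 'fy': 391.0351729211456, 'cx': 256.1178238399602, 'cy': 189.23397041293774, 'R': array([[-0.33526585,  0.94201992,  0.01397444],
       [ 0.51518128,  0.19573197, -0.83443229],
       [-0.78878708, -0.27255728, -0.55093327]]), 't': array([ 0.20866897, -0.19918242,  1.65472498])}
top {'fx': 350.09975240460636, 'fy': 350.09975240460636, 'cx': 257.8783346006874, 'cy': 193.05851761394214, 'R': array([[ 0.02844909, -0.99959145, -0.00275492],
       [-0.98965932, -0.02777858, -0.14072237],
       [ 0.14058835,  0.00672986, -0.99004526]]), 't': array([-0.02284296,  0.57634028,  0.98411792])}
{'fx': 297.3186396354542, 'fy': 297.3186396354542, 'cx': 254.70161464827234, 'cy': 190.8321215553894, 'mount': array([[ 9.99999603e-01, -3.25651032e-04,  8.29085612e-04,
         2.03496282e-04],
       [ 7.31862221e-05,  9.57665929e-01,  2.87881857e-01,
        -8.39211376e-02],
       [-8.87736066e-04, -2.87881682e-01,  9.57665573e-01,
        -1.81057639e-01],
       [ 0.00000000e+00,  0.00000000e+00,  0.00000000e+00,
         1.00000000e+00]])}
```

View pics/top0.png

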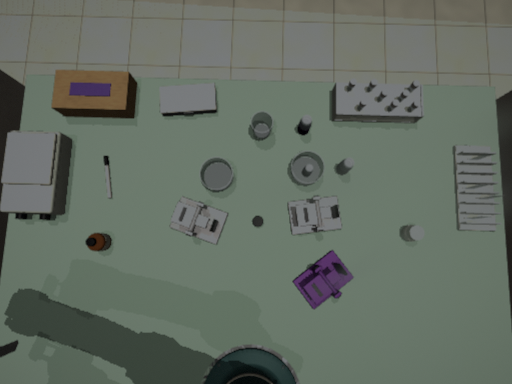

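View pics/scene0.png

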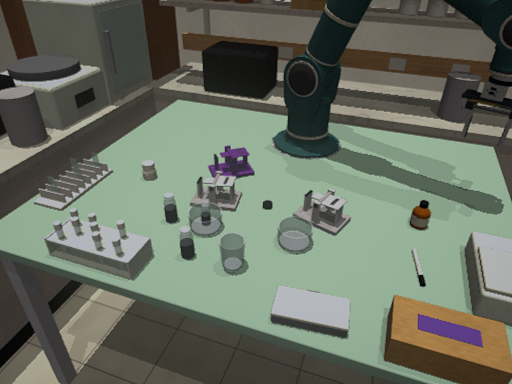

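The top view shows a dish at (307,169) with a small vial in it, a silver marker in front of it at (315,214), and a purple look-alike at (323,279). The empty dish is at (217,175), with its marker at (199,220). The vial look-alikes at (305,125) and (346,163) stand outside the dishes. I'll confirm with an enlarged crop and a rough localization.

```bash
cat > h.py <<'E'
import numpy as np,cv2
from station import robot,optics
def ray(n,u,v,z,obs=None):
    c=optics.get_calibration(n)
    p=np.array([(u-c['cx'])/c['fx'],(v-c['cy'])/c['fy']])
    if n=="wrist":
        r=np.hypot(*p); d=np.array([*(p/r*np.sin(r)),np.cos(r)]) if r>0 else np.array([0,0,1.])
        M=c['mount']; R=np.array(obs['ee_rot']); d=R@M[:3,:3]@d; o=np.array(obs['ee_pos'])+R@M[:3,3]
    else:
        R=c['R'];d=R.T@np.array([*p,1]);o=-R.T@c['t']
    return o+d*(z-o[2])/d[2]
E
python3 - <<'E'
from h import *
t=cv2.imread('pics/top0.png');s=cv2.imread('pics/scene0.png')
a=cv2.resize(t[145:245,275:365],None,fx=4.4,fy=4.4,interpolation=cv2.INTER_CUBIC)
b=cv2.resize(s[165:265,150:230],None,fx=4.4,fy=4.4,interpolation=cv2.INTER_CUBIC)
cv2.imwrite('pics/crop1.png',np.hstack([a,b]))
for n,u,v,z in [('stand',315,214,.075),('dish',307,169,.05),('edish',217,175,.05),('estand',199,220,.075),('purple',323,279,.075),('cap',258,221,.016),('vialB',346,163,.07)]:
    print(n,ray('top',u,v,z).round(3))
E
```

```text
stand [ 0.517 -0.169  0.075]
dish [ 0.651 -0.148  0.05 ]
edish [0.625 0.114 0.05 ]
estand [0.491 0.156 0.075]
purple [ 0.34  -0.191  0.075]
cap [ 0.497 -0.009  0.016]
vialB [ 0.667 -0.258  0.07 ]
```

View pics/crop1.png

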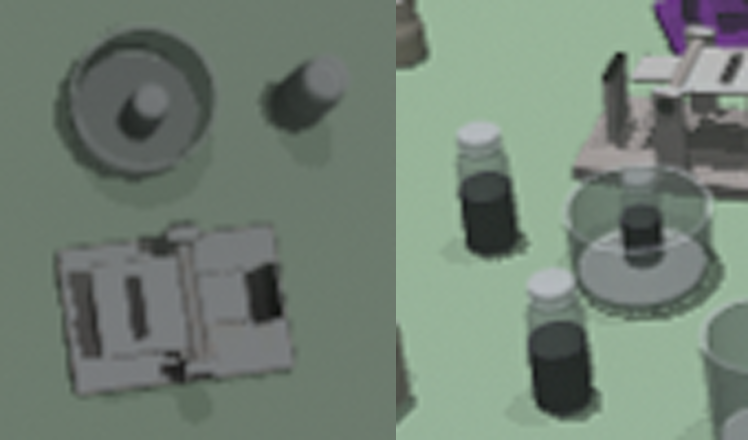

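The crop confirms it: the small vial stands in the dish at top pixel (307,169), and the two larger vials stand on the bench. Its silver marker has the tag towards image-left (+y) and the tail towards −y. Next I'll move above that marker and close the fingers.

```bash
python3 -m pendant '[{"x":0,"y":0,"z":-40,"wz":0},{"x":-617,"y":543,"z":-40,"wz":1.13,"hand":1},{"x":-617,"y":543,"z":-40,"wz":1.13,"hand":1},{"x":-617,"y":543,"z":-40,"wz":1.13,"hand":1},{"x":-617,"y":543,"z":-40,"wz":1.13,"hand":1},{"x":-617,"y":543,"z":-40,"wz":1.13,"hand":1},{"x":-617,"y":543,"z":-40,"wz":1.13,"hand":1},{"x":-617,"y":543,"z":-40,"wz":1.13,"hand":1},{"x":-617,"y":543,"z":-40,"wz":1.13,"hand":1},{"x":-617,"y":543,"z":-40,"wz":1.13,"hand":1},{"x":-617,"y":543,"z":-40,"wz":1.13,"hand":1},{"x":-617,"y":543,"z":-40,"wz":1.13,"hand":1}]' 10
```

```text
schema error: expected keys x, y, z, wx, wy, wz, hand
```

```bash
python3 -m pendant '[{"x":0,"y":0,"z":-40,"wx":0,"wy":0,"wz":0,"hand":1},{"x":-617,"y":543,"z":-40,"wx":0,"wy":0,"wz":1.13,"hand":1},{"x":-617,"y":543,"z":-40,"wx":0,"wy":0,"wz":1.13,"hand":1},{"x":-617,"y":543,"z":-40,"wx":0,"wy":0,"wz":1.13,"hand":1},{"x":-617,"y":543,"z":-40,"wx":0,"wy":0,"wz":1.13,"hand":1},{"x":-617,"y":543,"z":-40,"wx":0,"wy":0,"wz":1.13,"hand":1},{"x":-617,"y":543,"z":-40,"wx":0,"wy":0,"wz":1.13,"hand":1},{"x":-617,"y":543,"z":-40,"wx":0,"wy":0,"wz":1.13,"hand":1},{"x":-617,"y":543,"z":-40,"wx":0,"wy":0,"wz":1.13,"hand":1},{"x":-617,"y":543,"z":-40,"wx":0,"wy":0,"wz":1.13,"hand":1},{"x":-617,"y":543,"z":-40,"wx":0,"wy":0,"wz":1.13,"hand":1},{"x":-617,"y":543,"z":-40,"wx":0,"wy":0,"wz":1.13,"hand":1}]' 10
```

```text
clock: 1.6
ee_pos: [0.4653, -0.0457, 0.2457]
ee_rot: [[0.994, 0.112, 0.0], [0.112, -0.994, -0.001], [0.0, 0.001, -1.0]]
ft_force: [0.5, 0.7, 0.7]
gripper_width: 0.0008
```

```bash
python3 -m pendant '[{"x":38,"y":128,"z":0,"wx":0,"wy":0,"wz":0,"hand":1},{"x":38,"y":128,"z":0,"wx":0,"wy":0,"wz":0,"hand":1},{"x":38,"y":128,"z":0,"wx":0,"wy":0,"wz":0,"hand":1},{"x":38,"y":128,"z":0,"wx":0,"wy":0,"wz":0,"hand":1},{"x":38,"y":128,"z":0,"wx":0,"wy":0,"wz":0,"hand":1}]'
python3 - <<'E'
from h import *
o=robot.get_obs();im=optics.capture('wrist');cv2.imwrite('pics/w1.png',cv2.resize(im[:,:,::-1],None,fx=1.5,fy=1.5,interpolation=cv2.INTER_CUBIC))
np.savez('w1.npz',ee_pos=o['ee_pos'],ee_rot=o['ee_rot']);print(o['ee_pos'])
E
```

```text
clock: 2.22
ee_pos: [0.5173, -0.1671, 0.2457]
ee_rot: [[0.993, 0.114, 0.0], [0.114, -0.993, 0.0], [0.0, -0.0, -1.0]]
ft_force: [0.9, 0.8, 0.1]
gripper_width: 0.0004
[ 0.51725023 -0.16711786  0.24567936]
```

View pics/w1.png

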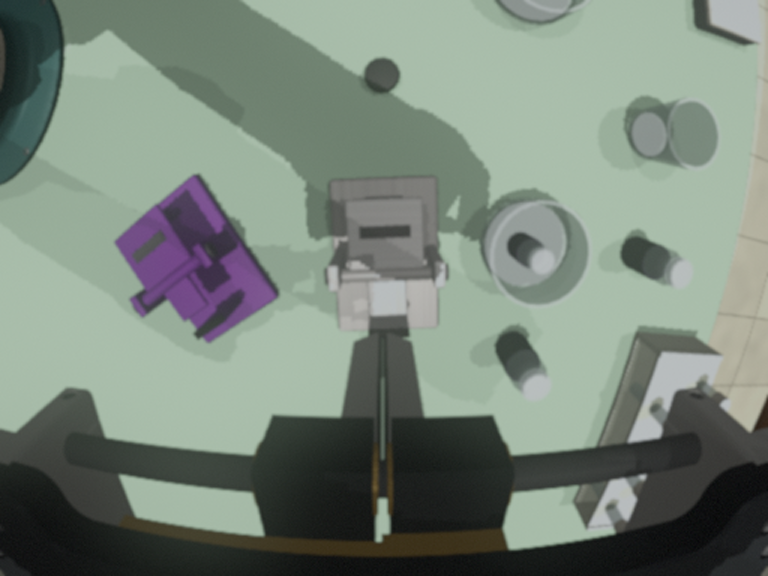

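The marker is centred in the wrist view (1.5× pixels): tag edge at (347–424,199), pivot at about y=268, tail ending at about (388,315), base corners at (330,178), (438,177) and (438,329).

Run:
```python
from h import *
o=np.load('w1.npz')
R=o['ee_rot']
for n,u,v,z in [('edgeL',347,200,.079),('edgeR',424,198,.079),('pivL',345,269,.081),('pivR',435,266,.081),('tailend L',370,316,.075),('tailend R',408,316,.075),('base',330,178,.014),('base',438,177,.014),('base',438,329,.014),('base',339,329,.014),('postL',334,282,.085),('postR',441,278,.085)]:
    p=ray('wrist',u/1.5,v/1.5,z,o);print(n,p.round(4),'tool mm',((p-o['ee_pos'])@R*1000).round(1))
```

```text
edgeL [ 0.4849 -0.1201  0.079 ] tool mm [-26.8 -50.3 166.7]
edgeR [ 0.5444 -0.1116  0.079 ] tool mm [ 33.3 -52.  166.7]
pivL [ 0.4889 -0.1752  0.081 ] tool mm [-29.2   4.8 164.7]
pivR [ 0.5603 -0.1645  0.081 ] tool mm [ 43.1   2.3 164.7]
tailend L [ 0.5131 -0.2151  0.075 ] tool mm [ -9.6  47.2 170.7]
tailend R [ 0.5449 -0.2115  0.075 ] tool mm [ 22.4  47.3 170.7]
base [ 0.4629 -0.1081  0.014 ] tool mm [-47.4 -64.8 231.7]
base [ 0.5616 -0.0958  0.014 ] tool mm [ 52.2 -65.8 231.7]
base [ 0.5832 -0.2442  0.014 ] tool mm [ 56.7  84.2 231.7]
base [ 0.4846 -0.2554  0.014 ] tool mm [-42.5  84.  231.7]
postL [ 0.4813 -0.1858  0.085 ] tool mm [-37.9  14.5 160.7]
postR [ 0.566  -0.1728  0.085 ] tool mm [ 47.7  11.2 160.7]
```

```bash
python3 -m pendant '[{"x":5.5,"y":31,"z":50,"wx":0,"wy":0,"wz":0.02,"hand":1},{"x":5.5,"y":31,"z":100,"wx":0,"wy":0,"wz":0.02,"hand":1},{"x":5.5,"y":31,"z":140,"wx":0,"wy":0,"wz":0.02,"hand":1},{"x":5.5,"y":31,"z":155,"wx":0,"wy":0,"wz":0.02,"hand":1},{"x":5.5,"y":31,"z":162,"wx":0,"wy":0,"wz":0.02,"hand":1},{"x":5.5,"y":31,"z":168,"wx":0,"wy":0,"wz":0.02,"hand":1},{"x":5.5,"y":31,"z":172,"wx":0,"wy":0,"wz":0.02,"hand":1},{"x":5.5,"y":31,"z":176,"wx":0,"wy":0,"wz":0.02,"hand":1},{"x":5.5,"y":31,"z":180,"wx":0,"wy":0,"wz":0.02,"hand":1}]'
python3 - <<'E'
from h import *
o=robot.get_obs();im=optics.capture('wrist');s=optics.capture('scene')
a=cv2.resize(im[:,:,::-1][80:280,160:360],None,fx=2,fy=2,interpolation=cv2.INTER_CUBIC);b=cv2.resize(s[:,:,::-1][150:250,160:260],None,fx=4,fy=4,interpolation=cv2.INTER_CUBIC)
cv2.imwrite('pics/w2.png',np.hstack([a,b]))
E
```

```text
clock: 3.4
ee_pos: [0.527, -0.1973, 0.0663]
ee_rot: [[0.996, 0.094, 0.002], [0.094, -0.996, 0.0], [0.002, 0.0, -1.0]]
ft_force: [0.1, 0.0, 4.8]
gripper_width: 0.0007
```

View pics/w2.png

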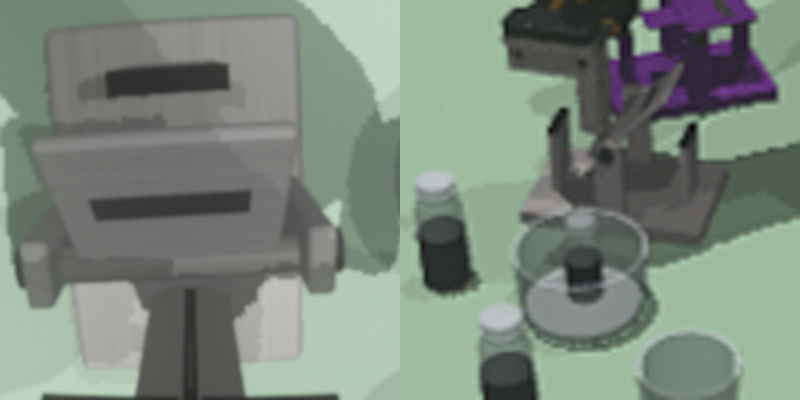

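The tail press works: the tag is up about 40–45°, the fingertips are centred on the tail and clear of the rod. I'll continue down slowly.

```bash
python3 -m pendant '[{"x":0,"y":0,"z":5,"wx":0,"wy":0,"wz":0,"hand":1},{"x":0,"y":0,"z":9,"wx":0,"wy":0,"wz":0,"hand":1},{"x":0,"y":0,"z":13,"wx":0,"wy":0,"wz":0,"hand":1},{"x":0,"y":0,"z":17,"wx":0,"wy":0,"wz":0,"hand":1},{"x":0,"y":0,"z":20,"wx":0,"wy":0,"wz":0,"hand":1},{"x":0,"y":0,"z":22,"wx":0,"wy":0,"wz":0,"hand":1},{"x":0,"y":0,"z":22,"wx":0,"wy":0,"wz":0,"hand":1}]'
python3 - <<'E'
from h import *
o=robot.get_obs();im=optics.capture('wrist');s=optics.capture('scene')
a=cv2.resize(im[:,:,::-1][80:280,160:360],None,fx=2,fy=2,interpolation=cv2.INTER_CUBIC);b=cv2.resize(s[:,:,::-1][150:250,160:260],None,fx=4,fy=4,interpolation=cv2.INTER_CUBIC)
cv2.imwrite('pics/w3.png',np.hstack([a,b]))
E
```

```text
clock: 4.38
ee_pos: [0.5266, -0.1973, 0.0437]
ee_rot: [[0.996, 0.094, 0.001], [0.094, -0.996, 0.0], [0.001, 0.0, -1.0]]
ft_force: [-0.5, -1.2, 0.5]
gripper_width: 0.0006
```

View pics/w3.png

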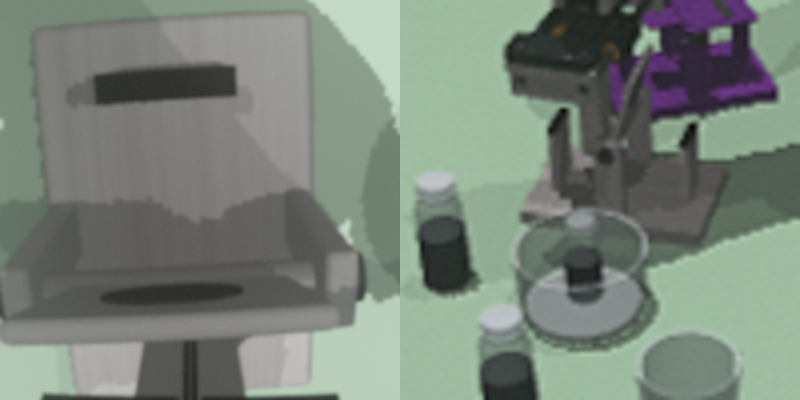

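The tag is at about 65–70°, and the disc on its lower face is visible from the +y side. Now up, across to the +y side, and down to z≈0.115.

```bash
python3 -m pendant '[{"x":-1,"y":1,"z":-30,"wx":0,"wy":0,"wz":0,"hand":1},{"x":-1,"y":1,"z":-80,"wx":0,"wy":0,"wz":0,"hand":1},{"x":-1,"y":1,"z":-126,"wx":0,"wy":0,"wz":0,"hand":1},{"x":-1,"y":0,"z":-126,"wx":0,"wy":0,"wz":0,"hand":1},{"x":-1,"y":-45,"z":-126,"wx":0,"wy":0,"wz":0,"hand":1},{"x":-1,"y":-91,"z":-126,"wx":0,"wy":0,"wz":0,"hand":1},{"x":-1,"y":-91,"z":-126,"wx":0,"wy":0,"wz":0,"hand":1},{"x":-1,"y":-91,"z":-100,"wx":0,"wy":0,"wz":0,"hand":1},{"x":-1,"y":-91,"z":-72,"wx":0,"wy":0,"wz":0,"hand":1},{"x":-1,"y":-91,"z":-71,"wx":0,"wy":0,"wz":0,"hand":1},{"x":-1,"y":-91,"z":-71,"wx":0,"wy":0,"wz":0,"hand":1}]'
```

```text
clock: 5.85
ee_pos: [0.5172, -0.1074, 0.1155]
ee_rot: [[0.996, 0.094, 0.001], [0.094, -0.996, -0.0], [0.001, 0.0, -1.0]]
ft_force: [-0.4, 0.8, 0.7]
gripper_width: 0.0009
```

```bash
python3 -m pendant '[{"x":0,"y":12,"z":0,"wx":0,"wy":0,"wz":0,"hand":1},{"x":0,"y":24,"z":0,"wx":0,"wy":0,"wz":0,"hand":1},{"x":0,"y":32,"z":0,"wx":0,"wy":0,"wz":0,"hand":1},{"x":0,"y":38,"z":0,"wx":0,"wy":0,"wz":0,"hand":1},{"x":0,"y":44,"z":0,"wx":0,"wy":0,"wz":0,"hand":1},{"x":0,"y":50,"z":0,"wx":0,"wy":0,"wz":0,"hand":1},{"x":0,"y":56,"z":0,"wx":0,"wy":0,"wz":0,"hand":1},{"x":0,"y":62,"z":0,"wx":0,"wy":0,"wz":0,"hand":1},{"x":0,"y":68,"z":1,"wx":0,"wy":0,"wz":0,"hand":1},{"x":0,"y":74,"z":2,"wx":0,"wy":0,"wz":0,"hand":1},{"x":0,"y":80,"z":4,"wx":0,"wy":0,"wz":0,"hand":1},{"x":0,"y":80,"z":4,"wx":0,"wy":0,"wz":0,"hand":1}]'
python3 - <<'E'
from h import *
im=optics.capture('wrist');s=optics.capture('scene')
a=cv2.resize(im[:,:,::-1][80:280,160:360],None,fx=2,fy=2,interpolation=cv2.INTER_CUBIC);b=cv2.resize(s[:,:,::-1][150:250,160:260],None,fx=4,fy=4,interpolation=cv2.INTER_CUBIC)
cv2.imwrite('pics/w4.png',np.hstack([a,b]))
E
```

```text
clock: 7.35
ee_pos: [0.5245, -0.1877, 0.1113]
ee_rot: [[0.996, 0.093, 0.001], [0.093, -0.996, -0.001], [0.001, 0.001, -1.0]]
ft_force: [-0.6, 0.3, 0.3]
gripper_width: 0.0002
```

View pics/w4.png

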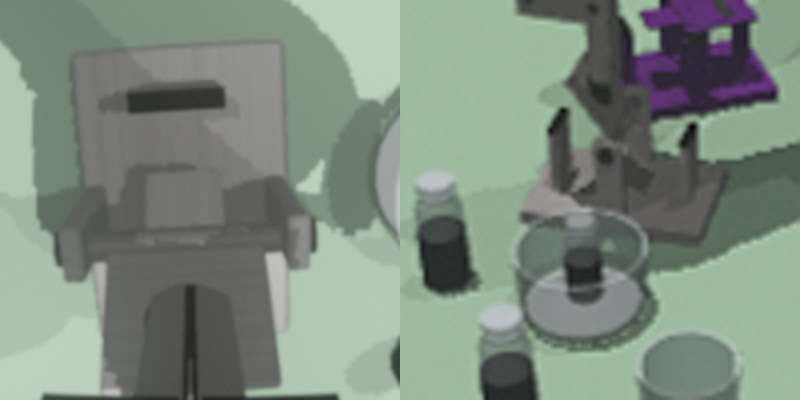

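The tag is past upright, at about 125°. I'll follow the arc down to just above the rest.

```bash
python3 -m pendant '[{"x":0,"y":6,"z":3,"wx":0,"wy":0,"wz":0,"hand":1},{"x":0,"y":11,"z":8,"wx":0,"wy":0,"wz":0,"hand":1},{"x":0,"y":15,"z":13,"wx":0,"wy":0,"wz":0,"hand":1},{"x":0,"y":18,"z":18,"wx":0,"wy":0,"wz":0,"hand":1},{"x":0,"y":20,"z":23,"wx":0,"wy":0,"wz":0,"hand":1},{"x":0,"y":21,"z":26,"wx":0,"wy":0,"wz":0,"hand":1},{"x":0,"y":22,"z":29,"wx":0,"wy":0,"wz":0,"hand":1},{"x":0,"y":22,"z":31,"wx":0,"wy":0,"wz":0,"hand":1},{"x":0,"y":22,"z":32,"wx":0,"wy":0,"wz":0,"hand":1},{"x":0,"y":22,"z":32,"wx":0,"wy":0,"wz":0,"hand":1}]'
```

```text
clock: 8.7
ee_pos: [0.5266, -0.2091, 0.0794]
ee_rot: [[0.996, 0.093, 0.001], [0.093, -0.996, -0.0], [0.001, 0.0, -1.0]]
ft_force: [-0.1, 0.3, 0.8]
gripper_width: 0.0003
```

```bash
python3 -m pendant '[{"x":0,"y":0,"z":1,"wx":0,"wy":0,"wz":0,"hand":1},{"x":0,"y":0,"z":1.5,"wx":0,"wy":0,"wz":0,"hand":1}]';python3 -m pendant '[{"x":0,"y":0,"z":0.5,"wx":0,"wy":0,"wz":0,"hand":1},{"x":0,"y":0,"z":0.5,"wx":0,"wy":0,"wz":0,"hand":1}]'
```

```text
clock: 8.95
ee_pos: [0.5266, -0.2092, 0.078]
ee_rot: [[0.996, 0.093, 0.001], [0.093, -0.996, -0.0], [0.001, 0.001, -1.0]]
ft_force: [-0.3, -1.5, 1.3]
gripper_width: 0.0002
clock: 9.2
ee_pos: [0.5267, -0.2092, 0.0777]
ee_rot: [[0.996, 0.093, 0.001], [0.093, -0.996, -0.0], [0.001, 0.0, -1.0]]
ft_force: [-2.3, 0.3, 6.4]
gripper_width: 0.0004
```

The force rises to 6 N at 77.7 mm, which matches the flat tag's 77.5 mm top face. Retracting straight up, then looking.

```bash
python3 -m pendant '[{"x":0,"y":0,"z":-40,"wx":0,"wy":0,"wz":0,"hand":1},{"x":0,"y":0,"z":-100,"wx":0,"wy":0,"wz":0,"hand":1},{"x":0,"y":-40,"z":-150,"wx":0,"wy":0,"wz":0,"hand":1},{"x":0,"y":-40,"z":-170,"wx":0,"wy":0,"wz":0,"hand":1},{"x":0,"y":-40,"z":-170,"wx":0,"wy":0,"wz":0,"hand":1},{"x":0,"y":-40,"z":-170,"wx":0,"wy":0,"wz":0,"hand":1}]'
python3 - <<'E'
from h import *
o=robot.get_obs();im=optics.capture('wrist');s=optics.capture('scene');np.savez('w5.npz',ee_pos=o['ee_pos'],ee_rot=o['ee_rot'])
a=cv2.resize(im[:,:,::-1][80:280,160:360],None,fx=2,fy=2,interpolation=cv2.INTER_CUBIC);b=cv2.resize(s[:,:,::-1][150:250,160:260],None,fx=4,fy=4,interpolation=cv2.INTER_CUBIC)
cv2.imwrite('pics/w5.png',np.hstack([a,b]))
E
```

```text
clock: 9.95
ee_pos: [0.5223, -0.1694, 0.2468]
ee_rot: [[0.996, 0.093, 0.0], [0.093, -0.996, -0.0], [0.0, 0.0, -1.0]]
ft_force: [-1.1, 0.2, -0.2]
gripper_width: 0.0008
```

View pics/w5.png

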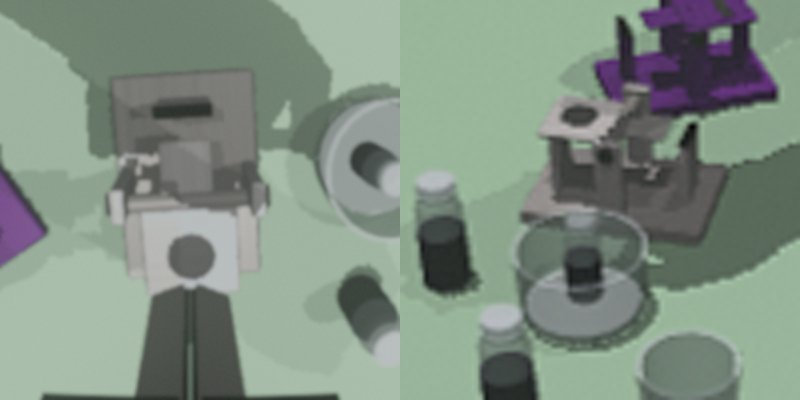

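The tag lies on its −y rest with the disc face up, and the vial is upright in its dish. One quick check of the base corner against its start, then hand-in.

Run:
```python
from h import *
from station import order
o=np.load('w5.npz')
for u,v in [(110,78),(252,70)]: print(ray('wrist',160+u/2,80+v/2,.014,o).round(4))
print('start (0.4629,-0.1081),(0.5616,-0.0958)')
print(robot.get_obs()['ft_force'].round(1) if hasattr(robot.get_obs()['ft_force'],'round') else '')
order.hand_in()
```

```text
[ 0.4621 -0.1104  0.014 ]
[ 0.5596 -0.0959  0.014 ]
start (0.4629,-0.1081),(0.5616,-0.0958)
[ 0.1 -0.   1.1]
the job is handed in; nothing more can be done
```

I flipped the tag of the silver marker in front of the dish with the small vial, using closed fingertips only. I pressed the tail down to raise the tag, swept it past upright from the +y side, then pressed it flat on its −y rest.

- **Tag:** the last press met the flat-tag height at z = 77.7 mm (expected 77.5) with about 6 N. The final pictures show it lying flat with the disc face up. I judged this from the height and the pictures and did not measure the angle itself.
- **Marker:** its base corners are within about 2.5 mm of where they started, which is roughly the measuring error. It looks level.
- **Vial:** it stands upright in its dish.
- **Other marker and the rest of the bench:** the arm touched none of them, and I took no separate final picture of them.
- **Arm:** it is about 16 cm clear of the marker, and the hand-in came at about 10 s.

None of these checks failed. The only slip was that the first move command was refused for missing keys, before anything had moved.

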